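Release the filter slide of the air sampler with the pin tool

TASK

Take the yellow-handled pin tool from its stand, press its pin into the square well of the orange filter slide so that the green release button is held down, and, still holding it down, push the slide all the way out through the front of its sampler. Then put the pin tool back upright in the stand it came from, and leave the grey slide of the other sampler shut.

Things in the scene. Friction and masses are not known exactly. Their poses are not given: they have to be found in the camera images.
- pin_tool: Yellow-handled tool, upright, 90 g. Steel pin 8 mm dia, 45 mm long; black guard disc 50 mm dia at 45-49 mm above the tip; round handle 24 mm dia at 49-114 mm, gripped from above. Origin: lower tip of pin; z up the handle. Hangs by its disc in a fixed metal block (62 mm square, 60 high, 26 mm square hole), tip 15 mm above table: it must go back there. A blue-handled tamper is a bystander.
- release_orange (a point): Middle of the mouth of the 26 mm square well in the orange slide, level with the slide's top, 60 mm above the table; moves with the slide. Sides of the well along x and y; z up; -x is the way out, through the sampler's front, roughly towards the robot. The green button fills the well 12 mm below the mouth. Sampler 200 x 110 mm, fixed; its 85 mm high rear block begins 120 mm behind the well (+x).
- slide_orange (a joint): How far the orange slide (68 mm wide, 150 long) is out, m: 0 shut and latched, as at the start; 0.060 fully out at its stop; stays where left. Its button is sprung (1.5 N to start, 5 N fully down), travels 7 mm down and frees the slide from 4.5 mm on. Then push the pin against the well's -x wall (about 3 N); button friction helps. The button may rise again once the slide is out 27 mm.
- slide_grey (a joint): How far the grey slide of the second, otherwise alike sampler is out, m: 0 shut, as at the start. It must stay shut.
Mind the look-alikes: they are no part of the job. Leave any purple or white look-alike of the pin_tool alone.

How it is judged:
By the outcome, as a careful person would: the job done as asked, in the order asked, and still so for the second after the job is handed in, with the robot touching nothing.
It also fails if it takes over 48 s, if anything falls off the work surface, if the arm or the gripper's body presses on something with over 40 N, if the wrist force passes 120 N, or if a joint passes its speed limit or range.

ROBOT

A 6-joint arm with a two-finger parallel gripper is mounted at the origin on the work surface. World frame = base frame: x ahead of the robot, y to its left, z up, the work surface at z = 0. Lengths are in m, angles in rad, forces in N, time in s.
With the tool pointing down it reaches from about 0.375 to 0.925 m from the base axis. Payload 5.7 kg.
Tool frame: the origin (TCP) lies at the very end of the fingers, on their centre line; the grasp point (between the pads) lies 19 mm behind it; z points along the fingers, y is the direction in which the jaws open and shut (so a half turn about z gives the same grasp; the last joint's range is limited). The gripper opens to 88 mm and grips with 3 to 60 N. Pads are 20 mm wide; open, the fingers measure 115 mm over their backs; the gripper's body (75 mm by 178 mm) begins 61 mm behind the grasp point.
Start: joints at [-1.269, 0.359, 1.51, -0, 1.272, -0.115], TCP at [0.243, -0.549, 0.187] pointing down, gripper open.
Joint ranges: [-2.97, 2.97], [-1.01, 2.36], [0.21, 2.38], [-0.96, 4.11], [0.2, 2.71], [-2.98, 2.98]. Speed limits (rad/s): [2.39, 2.39, 3.14, 3.14, 3.14, 3.14].

INTERFACE

Orientations are given as a unit quaternion [w, x, y, z].
In Python, from plant import bot gives the robot as it stands.
- The arm moves only by the tool drive_tool, never from a script. Its argument "series" is one flat list of numbers, 7 for each row, row after row: the turn, a rotation vector about the world's x, y, z in degrees, then the shift along the world's x, y, z in m, then the finger opening in m, from 0 to 0.0878. In form: [rx, ry, rz, tx, ty, tz, jaw, rx, ry, rz, tx, ty, tz, jaw, ...]. A call has 1 to 20 rows; each row shifts and turns the commanded pose from where the row before left it; what a row does not reach is not made up. A row lasts 1/8 s, in which the tool goes at most 62.5 mm and 10.7 degrees, less where a joint would pass 70% of its speed; a pose out of reach is approached as far as the arm can. A call with a gripper value outside its range is refused whole. The fingers move at their own pace and stop on an object; "newtons" is the grip in N (left out, the last holds). Time passes only in rows, so rows that do not move let the fingers close. It gives the time, the measured TCP pose, the force and the opening at its end, in the units of the state.
- bot.get_obs(): the state, without advancing time (a new reading comes with each control period).
- bot.capture(name): name is "side" or "top"; returns the picture (420x560x3 uint8, red, green, blue); there is no depth.
- bot.get_calibration(name): a dict with "K" (3x3 intrinsics, pixels), "R" (3x3) and "t" (3): a world point X has camera coordinates R X + t. Camera axes: x right, y down, z forward; pixel columns grow to the right and rows downward; lengths in m; the calibration is good to about 2 mm. A picture is of the moment at which its call begins. get_calibration takes no time and is no camera call.
- bot.sign_off(): hands the job in, once; it reports no verdict.
The state is a dict: "time": time; "joints": joint angles; "qvel": joint speeds; "joint_torque": joint torques, N m; "tool_pos": TCP position; "ee_rot": TCP orientation; "contact_force": force on the tool from outside, world axes, zero at the start; "torque": the same for the moment, N m; "opening": finger opening in m.
Only numpy, scipy, OpenCV 4.12 (cv2) and the standard library are available. Lean on these libraries where they do the work, as an engineer would, in place of code of your own. Each camera call takes 0.05 s, during which the arm holds its last target.

## Working session

There is one attempt and no reset: what is moved stays moved. The work goes in short steps, Python scripts to look and compute and a tool call to move; the robot and the scene stay as the last step left them, time stands still between calls to the robot, and variables do not carry over. Pictures are saved under pics/ and viewed, and the job is handed in when it is done.

Besides the shell and the picture viewer there is one more tool, called after "Request:" in YAML: its name, and indented under it one key for each argument. drive_tool: Moves the arm, as the interface text tells. Its arguments: {"type":"object","properties":{"series":{"type":"array"},"newtons":{"type":"number"}},"required":["series"]}

```bash
mkdir -p pics; python3 - <<'E'
from plant import bot
import cv2,numpy as np
for n in("side","top"):
    im=bot.capture(n); cv2.imwrite(f"pics/{n}0.png",im[:,:,::-1]); c=bot.get_calibration(n); print(n,c["K"].tolist(),np.round(-c["R"].T@c["t"],3),np.round(c["R"],3).tolist())
print(bot.get_obs())
E
```

```text
side [[441.73077195108993, 0.0, 280.1237394414048], [0.0, 441.73077195108993, 207.52896192706245], [0.0, 0.0, 1.0]] [ 0.324 -0.617  0.545] [[0.938, -0.346, -0.015], [-0.22, -0.562, -0.798], [0.268, 0.751, -0.603]]
top [[462.8087804710537, 0.0, 274.5407526432375], [0.0, 462.8087804710537, 212.79174084800462], [0.0, 0.0, 1.0]] [ 0.397 -0.016  1.076] [[0.012, -1.0, 0.022], [-0.993, -0.015, -0.119], [0.119, -0.02, -0.993]]
{'time': 0.1, 'joints': array([-1.26913143e+00,  3.59427623e-01,  1.51130998e+00,  9.66235272e-06,
        1.27250925e+00, -1.15085953e-01]), 'qvel': array([-2.16894709e-03, -1.24537388e-03, -1.42906195e-03, -2.17857583e-04,
       -6.77075304e-04, -6.22008203e-05]), 'joint_torque': array([ 3.33585613e-04, -5.16358459e+01, -2.71407938e+01,  6.76043518e-02,
        2.76679918e-02, -2.20389859e-05]), 'tool_pos': array([ 0.24267642, -0.54799195,  0.18630231]), 'ee_rot': array([-8.23934592e-04,  9.78368242e-01,  2.06869279e-01, -7.24513608e-05]), 'contact_force': array([ 0.10928962, -0.18028762,  0.00840515]), 'torque': array([-0.02374079, -0.01499726, -0.03319314]), 'opening': 0.0878011219917585}
```

View pics/side0.png

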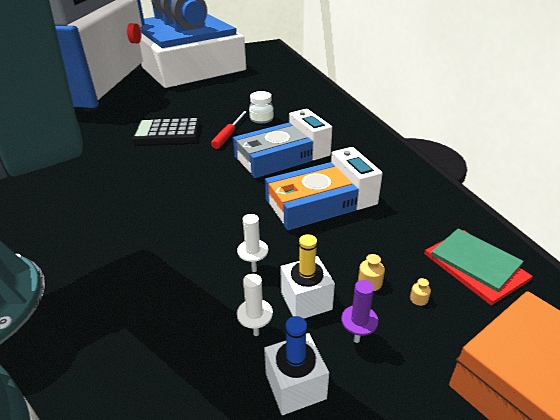

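View pics/top0.png

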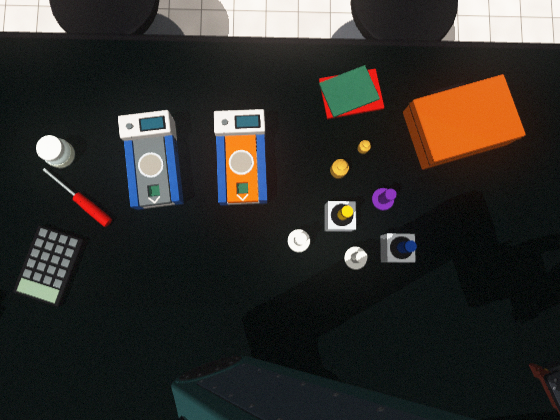

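The yellow handle is at side (308,258) and top (347,211), standing in the metal block. The look-alikes are purple at top (384,198), white at (299,240) and (356,257), and blue in the other block at (405,246). Only the yellow one fits. Next I'll enlarge and measure.

```bash
cat > h.py <<'E'
from plant import bot
import cv2,numpy as np
def cal(n):
    c=bot.get_calibration(n); return np.array(c["K"]),np.array(c["R"]),np.array(c["t"])
def ray(n,u,v):
    K,R,t=cal(n); d=R.T@np.linalg.inv(K)@np.array([u,v,1.]); return -R.T@t,d/np.linalg.norm(d)
def onz(n,u,v,z):
    o,d=ray(n,u,v); return o+d*(z-o[2])/d[2]
def tri(a,b):
    o1,d1=ray("side",*a);o2,d2=ray("top",*b)
    s=np.linalg.lstsq(np.c_[d1,-d2],o2-o1,rcond=None)[0]
    p,q=o1+s[0]*d1,o2+s[1]*d2
    return (p+q)/2,np.linalg.norm(p-q)
def proj(n,X):
    K,R,t=cal(n); p=K@(R@np.array(X)+t); return p[:2]/p[2]
E
python3 - <<'E'
from h import *
S=cv2.imread("pics/side0.png");T=cv2.imread("pics/top0.png")
a=cv2.resize(S[140:320,220:400],(600,600),interpolation=cv2.INTER_CUBIC)
b=cv2.resize(T[100:270,200:400],(706,600),interpolation=cv2.INTER_CUBIC)
cv2.imwrite("pics/zs.png",a);cv2.imwrite("pics/zt.png",b)
for n,I in(("side",S),("top",T)):
    h=cv2.cvtColor(I,cv2.COLOR_BGR2HSV)
    for nm,lo,hi in(("yellow",(24,180,110),(34,255,255)),("green",(60,60,30),(95,255,160)),("orange",(8,180,100),(20,255,255)),("whiteblk",(0,0,140),(180,40,255))):
        m=cv2.inRange(h,lo,hi); k,l,st,ce=cv2.connectedComponentsWithStats(m)
        for i in range(1,k):
            if st[i,4]>25: print(n,nm,st[i].tolist(),ce[i].round(1))
E
```

```text
side green [0, 0, 83, 177, 11136] [33.4 91. ]
side green [0, 241, 41, 100, 2456] [ 16.1 287.7]
side green [431, 252, 93, 40, 300] [471.2 271.6]
side green [0, 365, 30, 55, 999] [ 10.9 398.7]
side orange [269, 167, 83, 44, 514] [299.8 188.4]
side orange [284, 176, 15, 6, 28] [290.9 178.5]
side orange [459, 291, 101, 129, 7539] [521.3 357.7]
side orange [449, 363, 80, 57, 1800] [482.2 396.1]
side whiteblk [68, 0, 68, 32, 610] [99.2 13.8]
side whiteblk [140, 0, 15, 18, 194] [146.8   8.2]
side whiteblk [139, 0, 421, 262, 47249] [422.6  80.9]
side whiteblk [249, 91, 24, 31, 614] [260.5 106.1]
side whiteblk [237, 109, 95, 51, 1908] [295.1 135. ]
side whiteblk [233, 111, 13, 14, 37] [239.  117.3]
side whiteblk [135, 120, 18, 16, 186] [143.5 127.6]
side whiteblk [331, 147, 51, 63, 1462] [359.4 176.2]
side whiteblk [237, 151, 14, 21, 129] [243.8 161. ]
side whiteblk [302, 173, 29, 17, 371] [316.2 181.1]
side whiteblk [269, 196, 15, 27, 146] [276.3 208.7]
side whiteblk [237, 214, 31, 58, 941] [251.5 241.2]
side whiteblk [280, 256, 55, 62, 1878] [306.8 292.5]
side whiteblk [237, 274, 36, 62, 12
[... 1739 characters left out ...]
blk [344, 247, 23, 22, 351] [355.4 257.3]
top whiteblk [31, 250, 8, 7, 36] [ 34.7 253. ]
top whiteblk [65, 250, 8, 7, 36] [ 68.8 252.7]
top whiteblk [41, 253, 8, 7, 39] [ 44.6 256.1]
top whiteblk [51, 257, 8, 6, 35] [ 54.7 259.5]
top whiteblk [27, 260, 8, 7, 39] [ 30.5 263.1]
top whiteblk [61, 260, 8, 7, 37] [ 64.9 262.7]
top whiteblk [37, 263, 8, 7, 37] [ 40.7 266.3]
top whiteblk [47, 267, 8, 7, 35] [ 50.9 269.9]
top whiteblk [23, 270, 8, 7, 37] [ 26.6 273.3]
top whiteblk [58, 270, 7, 7, 37] [ 61.  273.1]
top whiteblk [33, 274, 8, 7, 37] [ 36.8 276.7]
top whiteblk [44, 277, 7, 7, 38] [ 47. 280.]
top whiteblk [18, 280, 40, 23, 286] [ 37.2 290.7]
top whiteblk [53, 280, 8, 8, 40] [ 57.  283.3]
```

View pics/zs.png

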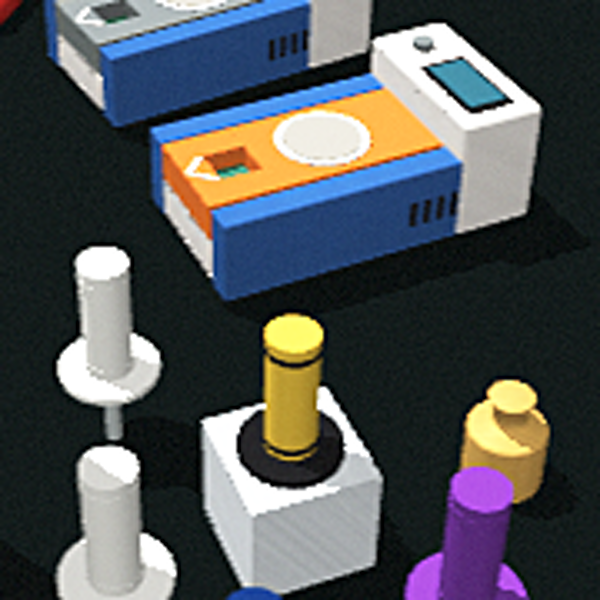

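View pics/zt.png

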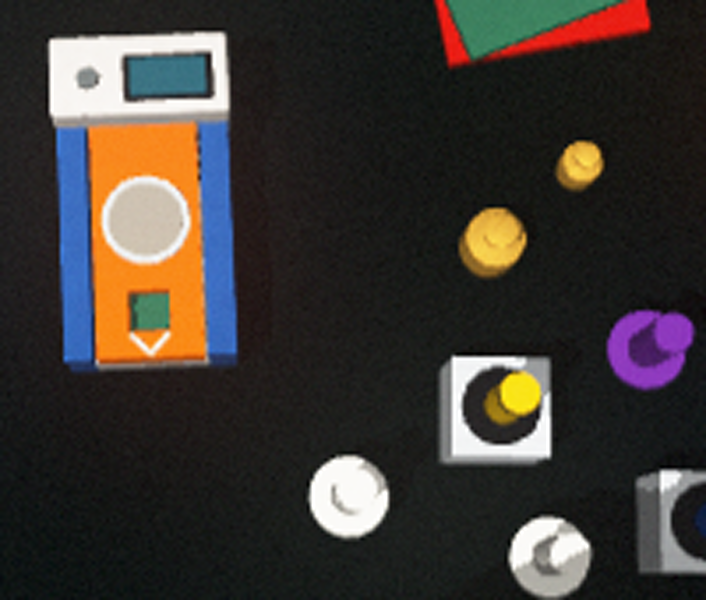

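```bash
python3 - <<'E'
from h import *
T=cv2.imread("pics/top0.png");S=cv2.imread("pics/side0.png")
zt=lambda u,v:((u+.5)*200/706-.5+200,(v+.5)*170/600-.5+100)
zs=lambda u,v:((u+.5)*.3-.5+220,(v+.5)*.3-.5+140)
print("yellow top tri",tri(zs(294,333),zt(520,394)),"z129:",onz("top",*zt(520,394),.129),onz("side",*zs(294,333),.129))
# block top face corners
P=[onz("top",*zt(*c),.06) for c in((452,356),(550,356),(552,456),(451,456))]
print("block",np.round(P,4).tolist(),np.mean(P,0),[np.linalg.norm(P[i]-P[i-1]).round(4) for i in range(4)])
h=cv2.cvtColor(T,cv2.COLOR_BGR2HSV)
# orange slide and its holes
m=cv2.inRange(h,(5,150,190),(22,255,255))[130:210,215:270]
cs,hi=cv2.findContours(m,cv2.RETR_CCOMP,cv2.CHAIN_APPROX_NONE)
for c,hh in zip(cs,hi[0]):
    if cv2.contourArea(c)>40:
        (u,v),wh,an=cv2.minAreaRect(c); u+=215;v+=130
        print("rect",hh[3],(round(u,1),round(v,1)),wh,an,onz("top",u,v,.06).round(4))
g=(242.6,188.0); print("green@48",onz("top",*g,.048))
for nm,c in(("mouth box",[(129,291),(169,291),(169,331),(129,331)]),("slide front",[(96,361),(207,358)]),("slide rear",[(88,124),(196,122)]),("blue",[(57,124),(64,363),(237,360),(228,120)])):
    Q=[onz("top",*zt(*p),.06) for p in c]; print(nm,np.round(Q,4).tolist(),np.mean(Q,0).round(4))
# side: well mouth corners on z=.06
Q=[onz("side",*zs(*p),.06) for p in((200,157),(248,146),(262,166),(214,179))];print("side mouth",np.round(Q,4).tolist(),np.mean(Q,0))
Q=[onz("side",*zs(*p),.06) for p in((202,420),(325,388),(381,478),(257,516))];print("side block",np.round(Q,4).tolist(),np.mean(Q,0))
# look-alikes
for nm,a,b in(("white1",(250.7,218.5),None),):
    print(nm,onz("side",*a,.129))
E
python3 - <<'E'
import cv2
T=cv2.imread("pics/top0.png");S=cv2.imread("pics/side0.png")
import numpy as np
a=cv2.resize(T[165:210,215:270],None,fx=10,fy=10,interpolation=cv2.INTER_NEAREST)
cv2.imwrite("pics/w1.png",a)
a=cv2.resize(S[170:215,260:325],None,fx=11,fy=11,interpolation=cv2.INTER_NEAREST)
cv2.imwrite("pics/w2.png",a)
E
```

```text
yellow top tri (array([ 0.51763528, -0.18525985,  0.13034694]), np.float64(0.0027031211218516865)) z129: [ 0.51649393 -0.18509797  0.129     ] [ 0.51965699 -0.18398408  0.129     ]
block [[0.5487, -0.1546, 0.06], [0.5496, -0.2166, 0.06], [0.4863, -0.2173, 0.06], [0.4854, -0.1538, 0.06]] [ 0.51752013 -0.18555804  0.06      ] [np.float64(0.0632), np.float64(0.062), np.float64(0.0633), np.float64(0.0634)]
rect -1 (241.1, 168.1) (66.45762634277344, 30.623332977294922) 87.95458984375 [0.6189 0.0392 0.06  ]
rect 0 (241.5, 191.0) (13.0, 20.0) 0.0 [0.567  0.0373 0.06  ]
rect 0 (241.0, 162.0) (26.0, 26.0) 0.0 [0.6327 0.0398 0.06  ]
green@48 [0.57591085 0.03563863 0.048     ]
mouth box [[0.5869, 0.0496, 0.06], [0.5873, 0.0244, 0.06], [0.5618, 0.0239, 0.06], [0.5614, 0.049, 0.06]] [0.5744 0.0367 0.06  ]
slide front [[0.542, 0.0692, 0.06], [0.545, -0.0003, 0.06]] [0.5435 0.0345 0.06  ]
slide rear [[0.6947, 0.0781, 0.06], [0.6973, 0.0093, 0.06]] [0.696  0.0437 0.06  ]
blue [[0.6943, 0.0978, 0.06], [0.5405, 0.0892, 0.06], [0.544, -0.0191, 0.06], [0.699, -0.0112, 0.06]] [0.6194 0.0392 0.06  ]
side mouth [[0.5621, 0.0504, 0.06], [0.5923, 0.0508, 0.06], [0.5922, 0.0287, 0.06], [0.5618, 0.0266, 0.06]] [0.577095   0.03911469 0.06      ]
side block [[0.4882, -0.153, 0.06], [0.5503, -0.1539, 0.06], [0.5498, -0.2158, 0.06], [0.49, -0.2167, 0.06]] [ 0.51955147 -0.18487872  0.06      ]
white1 [ 0.45801377 -0.1083095   0.129     ]
```

View pics/w1.png

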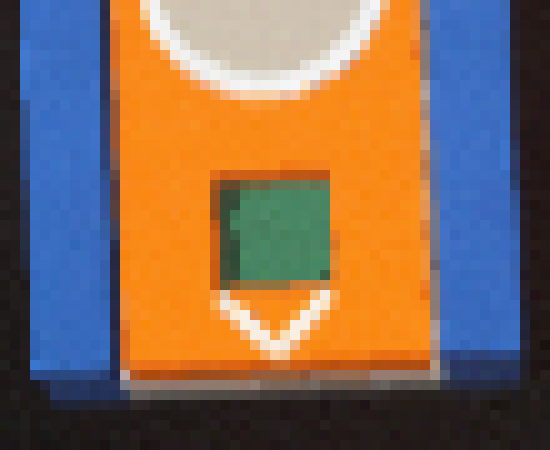

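View pics/w2.png

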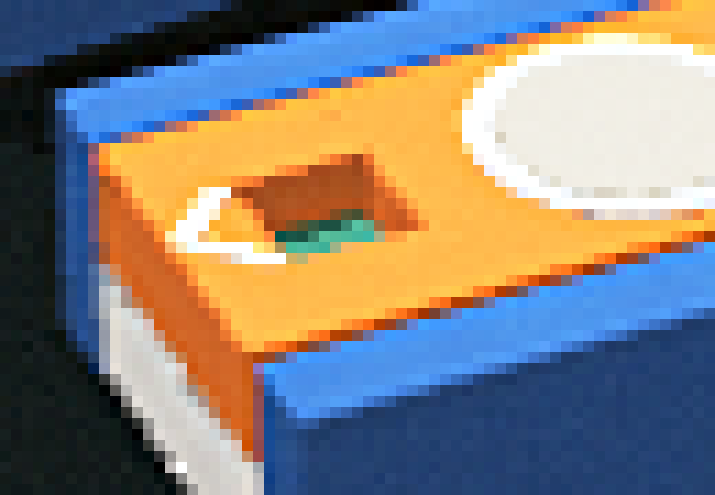

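```bash
python3 - <<'E'
from h import *
for nm,p,z in(("white1 disc",(299,240.5),.049),("white2 disc",(356,258),.049),("purple disc",(383,198.7),.049),("yellow disc",(341.5,214.5),.064),("weight",(340,167),.04),("blue top",(410,246),.129)):
    print(nm,onz("top",*p,z).round(3))
print("well mouth",onz("top",241.6,187.6,.06).round(4),onz("side",289.4,188.3,.06).round(4))
E
```

```text
white1 disc [ 0.46  -0.092  0.049]
white2 disc [ 0.422 -0.219  0.049]
purple disc [ 0.556 -0.281  0.049]
yellow disc [ 0.517 -0.185  0.064]
weight [ 0.63  -0.186  0.04 ]
blue top [ 0.446 -0.315  0.129]
well mouth [0.5747 0.0373 0.06  ] [0.5778 0.0385 0.06  ]
```

Request:
drive_tool:
  series: [0, 0, 6.9, 0.0275, 0.0363, 0, 0.055, 0, 0, 6.9, 0.0275, 0.0363, 0, 0.055, 0, 0, 6.9, 0.0275, 0.0363, 0, 0.055, 0, 0, 6.9, 0.0275, 0.0363, 0, 0.055, 0, 0, 6.9, 0.0275, 0.0363, 0, 0.055, 0, 0, 6.9, 0.0275, 0.0363, 0, 0.055, 0, 0, 6.9, 0.0275, 0.0363, 0, 0.055, 0, 0, 6.9, 0.0275, 0.0363, 0, 0.055, 0, 0, 6.9, 0.0275, 0.0363, 0, 0.055, 0, 0, 6.9, 0.0275, 0.0363, 0, 0.055, 0, 0, 0, 0, 0, 0, 0.055, 0, 0, 0, 0, 0, 0, 0.055]
  newtons: 40

```text
time: 1.6
tool_pos: [0.5173, -0.1858, 0.1867]
ee_rot: [-0.0, 0.689, 0.725, -0.0]
contact_force: [0.9, 0.1, 0.2]
opening: 0.0551
```

Request:
drive_tool:
  series: [0, 0, 0, 0.0005, 0.0005, -0.023, 0.055, 0, 0, 0, 0, 0, -0.023, 0.055, 0, 0, 0, 0, 0, 0, 0.055]

```text
time: 1.98
tool_pos: [0.516, -0.1856, 0.1395]
ee_rot: [-0.002, 0.69, 0.724, -0.001]
contact_force: [0.2, -0.1, 0.6]
opening: 0.0549
```

```bash
python3 - <<'E'
from h import *
im=bot.capture("side")[:,:,::-1]; cv2.imwrite("pics/s1.png",cv2.resize(im[140:340,200:420],None,fx=2.7,fy=2.7,interpolation=cv2.INTER_CUBIC))
E
```

```text
(no output)
```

View pics/s1.png

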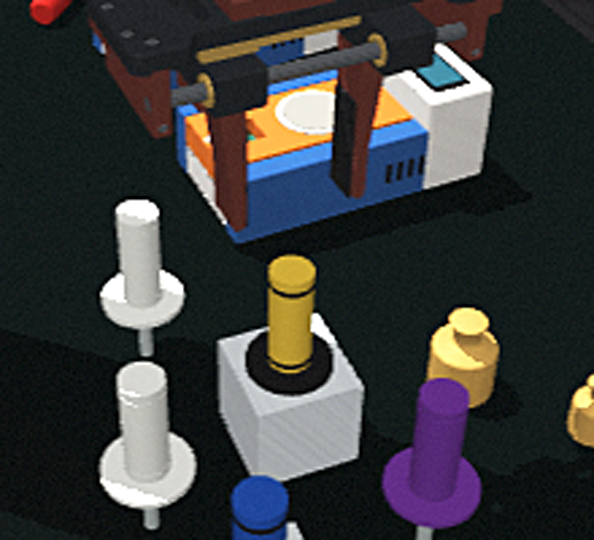

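```bash
python3 - <<'E'
from h import *
p=bot.get_obs()["tool_pos"];print(p)
for n in("side","top"): print(n,proj(n,p),"handle",proj(n,(.518,-.185,.129)),"obs mid fingertip side",(200+294/2.7,140+212/2.7))
print(tri((200+292/2.7,140+272/2.7),(347.3,211.6)))
im=bot.capture("top")[:,:,::-1]; cv2.imwrite("pics/t1.png",cv2.resize(im[100:300,230:450],None,fx=2.7,fy=2.7,interpolation=cv2.INTER_CUBIC))
E
```

```text
[ 0.51709352 -0.18586824  0.14062668]
side [306.88798271 234.56565594] handle [307.05690619 240.26964754] obs mid fingertip side (308.8888888888889, 218.51851851851853)
top [348.33029524 210.29438893] handle [346.89864338 210.55224016] obs mid fingertip side (308.8888888888889, 218.51851851851853)
(array([ 0.51739829, -0.18630652,  0.12897336]), np.float64(0.003233916843636076))
```

View pics/t1.png

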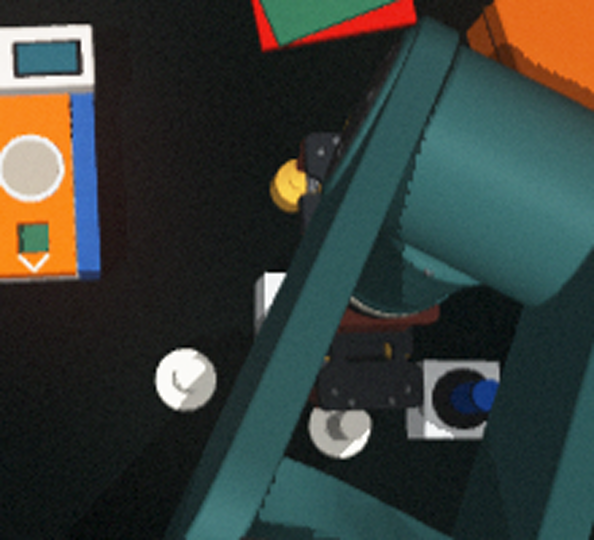

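```bash
python3 - <<'E'
from h import *
im=bot.capture("side")[:,:,::-1].copy()
p=bot.get_obs()["tool_pos"];print(p)
s=5;x0,y0=250,140
a=cv2.resize(im[y0:y0+120,x0:x0+130],None,fx=s,fy=s,interpolation=cv2.INTER_CUBIC)
for dx in(-.0275,0,.0275):
  for dz in (0,.019):
    u=proj("side",p+[dx,0.0015*np.sign(dx),dz]);cv2.circle(a,(int((u[0]-x0+.5)*s),int((u[1]-y0+.5)*s)),3,(255,0,255) if dz else (0,255,0),-1)
cv2.imwrite("pics/s2.png",a)
E
```

```text
[ 0.51852956 -0.18611606  0.14185455]
```

View pics/s2.png

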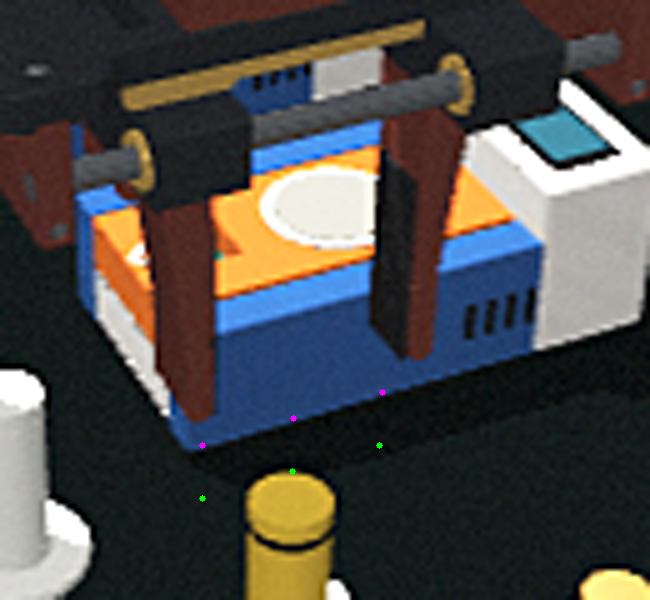

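Request:
drive_tool:
  series: [0, 0, 0, 0, 0, 0, 0.055, 0, 0, 0, 0, 0, 0, 0.055]

```text
time: 2.38
tool_pos: [0.5188, -0.1854, 0.1417]
ee_rot: [0.001, 0.689, 0.725, 0.0]
contact_force: [-0.1, 0.4, -0.3]
opening: 0.0549
```

```bash
python3 - <<'E'
from h import *
o=bot.get_obs();print(o)
im=bot.capture("side")[:,:,::-1].copy()
p=o["tool_pos"]
cv2.imwrite("pics/s3f.png",im)
s=4;x0,y0=230,60
a=cv2.resize(im[y0:y0+150+40,x0:x0+190],None,fx=3,fy=3,interpolation=cv2.INTER_CUBIC)
cv2.imwrite("pics/s3.png",a)
for y in np.arange(-.186,-.1,.02): print(y)
for z in(.14,.15,.16,.17,.18): print(z,onz("side",310.3,216.9,z).round(4))
E
```

```text
{'time': 2.375, 'joints': array([-4.68532434e-01,  3.34527478e-01,  1.67295675e+00, -7.38940972e-05,
        1.13294402e+00, -5.18641341e-01]), 'qvel': array([ 0.00441532,  0.00362398,  0.00484397,  0.00026656, -0.00138686,
       -0.00035636]), 'joint_torque': array([-1.01231751e-01, -4.73522115e+01, -2.45583755e+01,  4.40011220e-02,
        4.43678303e-02,  5.91917942e-04]), 'tool_pos': array([ 0.51877683, -0.18537307,  0.14172242]), 'ee_rot': array([5.67219843e-04, 6.89159083e-01, 7.24609838e-01, 1.35436944e-04]), 'contact_force': array([-0.06336922,  0.44553122, -0.29442446]), 'torque': array([-0.04997493, -0.09567665, -0.03451453]), 'opening': 0.05494100084286504}
-0.186
-0.166
-0.14600000000000002
-0.12600000000000003
-0.10600000000000004
0.14 [ 0.5377 -0.1502  0.14  ]
0.15 [ 0.5325 -0.1617  0.15  ]
0.16 [ 0.5272 -0.1732  0.16  ]
0.17 [ 0.5219 -0.1848  0.17  ]
0.18 [ 0.5166 -0.1963  0.18  ]
```

View pics/s3f.png

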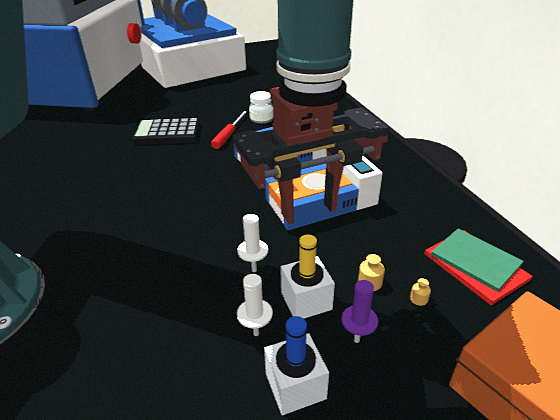

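Fingertips appear at about (290,222) and (332,212), roughly 16 px higher than the reported pose predicts. That would put them about 30 mm above the reported z. I'll go down to a reported z of 0.09, which is safe under either reading, and look again.

Request:
drive_tool:
  series: [0, 0, 0, 0, 0, -0.017, 0.055, 0, 0, 0, 0, 0, -0.017, 0.055, 0, 0, 0, 0, 0, -0.017, 0.055, 0, 0, 0, 0, 0, 0, 0.055, 0, 0, 0, 0, 0, 0, 0.055]

```text
time: 3.05
tool_pos: [0.5189, -0.1853, 0.0906]
ee_rot: [0.0, 0.689, 0.725, 0.0]
contact_force: [0.2, 0.0, 0.7]
opening: 0.0552
```

```bash
python3 - <<'E'
from h import *
o=bot.get_obs();p=o["tool_pos"];print(p,o["contact_force"])
im=bot.capture("side")[:,:,::-1].copy()
s=5;x0,y0=250,180
a=cv2.resize(im[y0:y0+120,x0:x0+130],None,fx=s,fy=s,interpolation=cv2.INTER_CUBIC)
for dx in(-.0275,0,.0275):
    u=proj("side",p+[dx,0.0015*np.sign(dx),0]);cv2.circle(a,(int((u[0]-x0+.5)*s),int((u[1]-y0+.5)*s)),3,(0,255,0),-1)
cv2.imwrite("pics/s4.png",a)
E
```

```text
[ 0.51885412 -0.18525268  0.0906231 ] [0.24169942 0.04429568 0.69193623]
```

View pics/s4.png

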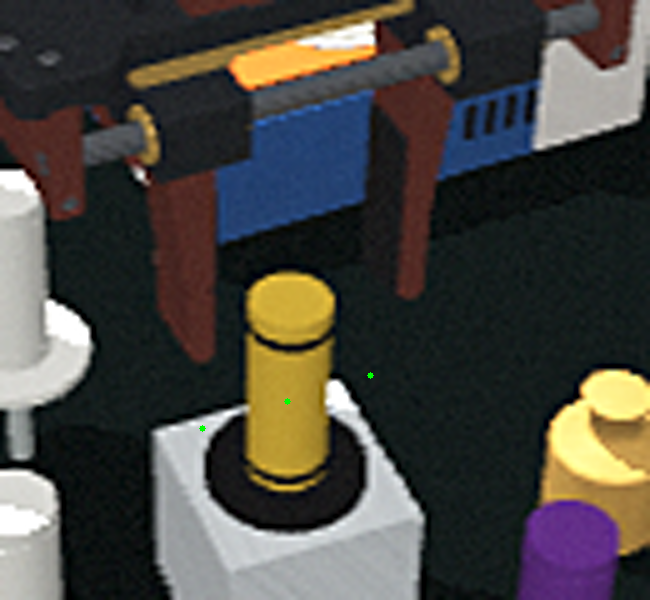

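```bash
python3 - <<'E'
from h import *
im=bot.capture("top")[:,:,::-1].copy()
s=5;x0,y0=310,130
a=cv2.resize(im[y0:y0+120,x0:x0+130],None,fx=s,fy=s,interpolation=cv2.INTER_CUBIC)
cv2.imwrite("pics/t4.png",a)
p=bot.get_obs()["tool_pos"]
u=np.array([np.cos(.05),np.sin(.05),0]);w=np.array([-u[1],u[0],0])
for nm,q in(("rep",p),("z+30",p+[0,0,.03]),("z+35",p+[0,0,.037]),("y+40",p+[.01,.04,0]),):
    A=proj("side",q-u*.0275-w*.01);B=proj("side",q+u*.0275-w*.01); print(nm,(A-[250,180])*5,(B-[250,180])*5,B[0]-A[0])
E
```

```text
rep [215.26771165 448.09217656] [385.05422493 393.93153326] 33.957302656049194
z+30 [215.59879225 371.48920094] [390.22545158 317.81228035] 34.925331865509236
z+35 [215.67885877 352.9640024 ] [391.47485662 299.42132883] 35.15919956992474
y+40 [197.2969048  351.24464395] [359.4012825  302.05163251] 32.42087553832272
```

View pics/t4.png

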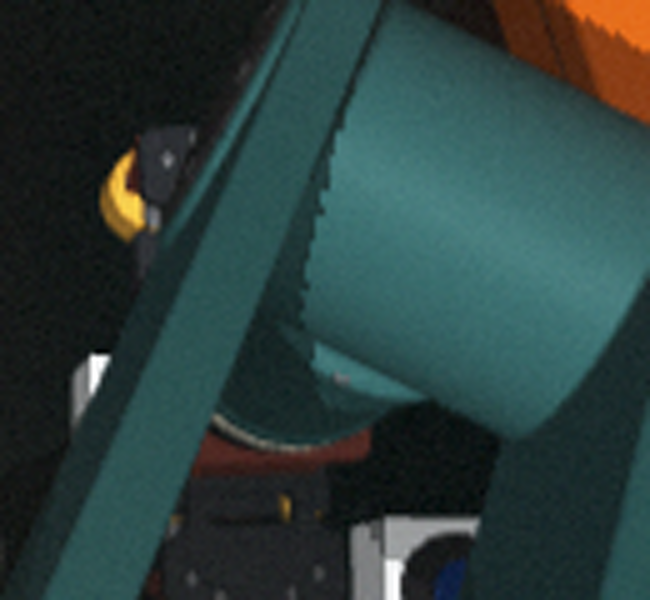

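```bash
python3 - <<'E'
from h import *
p=np.array([.5189,-.1853,.0906])
for dz in(0,.037):
  for dy in (0,.04):
    for z in (.08,.11):
      q=p+[-.075,-.0375+dy,z+dz]; print(dz,dy,z,(proj("top",q)-[310,130])*5)
E
```

```text
0 0 0.08 [300.36421322 578.32534464]
0 0 0.11 [318.26239292 574.4934874 ]
0 0.04 0.08 [198.85599709 576.95967642]
0 0.04 0.11 [213.32771702 573.07799959]
0.037 0 0.08 [322.61456045 573.56172312]
0.037 0 0.11 [342.08022114 569.39428073]
0.037 0.04 0.08 [216.84682875 572.1340859 ]
0.037 0.04 0.11 [232.58716139 567.91213544]
```

Request:
drive_tool:
  series: [0, 0, 0, 0, 0, -0.012, 0.055, 0, 0, 0, 0, 0, -0.012, 0.055, 0, 0, 0, 0, 0, 0, 0.055, 0, 0, 0, 0, 0, 0, 0.055]

```text
time: 3.65
tool_pos: [0.5183, -0.185, 0.0658]
ee_rot: [-0.0, 0.689, 0.725, -0.0]
contact_force: [-0.6, 0.5, -0.4]
opening: 0.0552
```

```bash
cat > look.py <<'E'
from h import *
import sys
n,name,x0,y0,w,h,s=sys.argv[1],sys.argv[2],*map(int,sys.argv[3:8])
o=bot.get_obs();print(o["tool_pos"].round(4),o["contact_force"].round(2),o["torque"].round(3),o["opening"],o["time"])
im=bot.capture(n)[:,:,::-1]
cv2.imwrite(f"pics/{name}.png",cv2.resize(im[y0:y0+h,x0:x0+w],None,fx=s,fy=s,interpolation=cv2.INTER_CUBIC))
E
python3 look.py side s5 250 180 130 120 5
```

```text
[ 0.5183 -0.185   0.0658] [-0.57  0.49 -0.36] [-0.013 -0.053  0.016] 0.05520176760494381 3.65
```

View pics/s5.png

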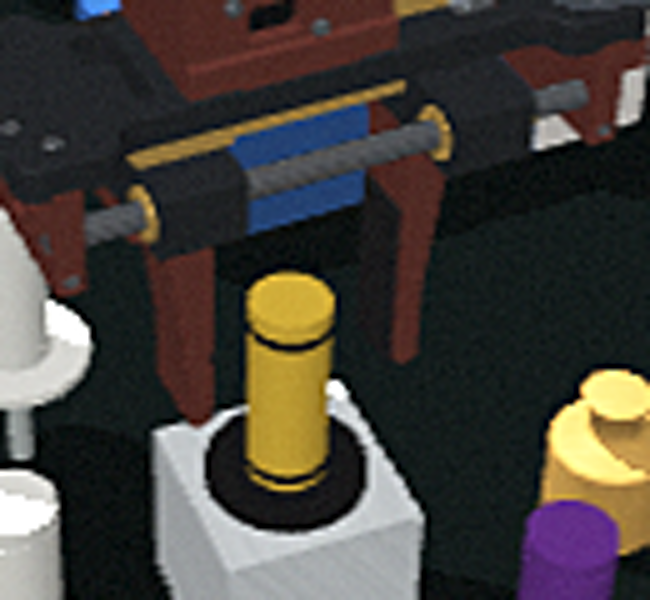

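Request:
drive_tool:
  series: [0, 0, 0, 0, 0, -0.003, 0.055, 0, 0, 0, 0, 0, -0.003, 0.055, 0, 0, 0, 0, 0, -0.002, 0.055, 0, 0, 0, 0, 0, 0, 0.055]

```text
time: 4.2
tool_pos: [0.5182, -0.185, 0.0578]
ee_rot: [-0.0, 0.689, 0.725, -0.0]
contact_force: [-0.3, 0.2, 0.7]
opening: 0.0548
```

No contact below the block's top level, so the fingertips really are about 36 mm above the reported TCP. I'll continue by vision.

Request:
drive_tool:
  series: [0, 0, 0, 0, 0, -0.007, 0.055, 0, 0, 0, 0, 0, -0.006, 0.055, 0, 0, 0, 0, 0, 0, 0.055, 0, 0, 0, 0, 0, 0, 0.055]

```text
time: 4.7
tool_pos: [0.5184, -0.1851, 0.0449]
ee_rot: [-0.0, 0.689, 0.725, -0.0]
contact_force: [-0.1, -0.0, -0.2]
opening: 0.0556
```

```bash
python3 look.py side s6 250 180 130 120 5
```

```text
[ 0.5184 -0.1851  0.0449] [-0.09 -0.01 -0.22] [-0.073 -0.073  0.023] 0.05556849013833585 4.7
```

View pics/s6.png

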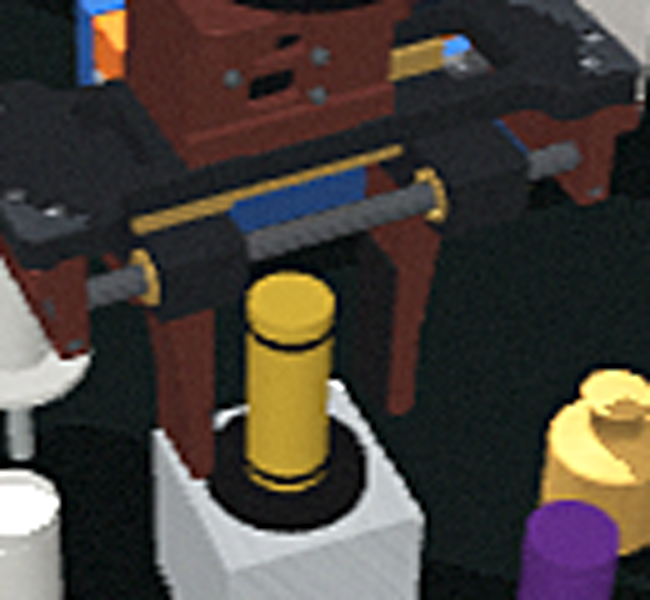

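Request:
drive_tool:
  series: [0, 0, 0, 0, 0, 0, 0.02, 0, 0, 0, 0, 0, 0, 0.015, 0, 0, 0, 0, 0, 0, 0.015, 0, 0, 0, 0, 0, 0, 0.015, 0, 0, 0, 0, 0, 0, 0.015, 0, 0, 0, 0, 0, 0, 0.015]
  newtons: 40

```text
time: 5.5
tool_pos: [0.5184, -0.1851, 0.0451]
ee_rot: [-0.0, 0.689, 0.725, -0.0]
contact_force: [-0.3, 0.3, 1.4]
opening: 0.0232
```

```bash
python3 look.py side s7 250 180 130 120 5
```

```text
[ 0.5184 -0.1851  0.0451] [-0.26  0.32  1.36] [-0.018 -0.08  -0.058] 0.023158011913963283 5.5
```

View pics/s7.png

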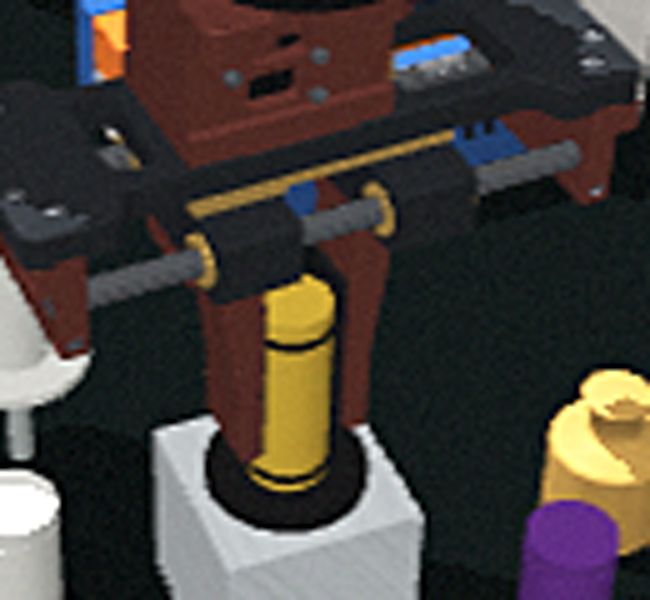

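Gripped, with the opening at 23 mm on the 24 mm handle. Lifting 0.10 m.

Request:
drive_tool:
  series: [0, 0, 0, 0, 0, 0.01, 0.015, 0, 0, 0, 0, 0, 0.03, 0.015, 0, 0, 0, 0, 0, 0.03, 0.015, 0, 0, 0, 0, 0, 0.03, 0.015, 0, 0, 0, 0, 0, 0, 0.015, 0, 0, 0, 0, 0, 0, 0.015]

```text
time: 6.3
tool_pos: [0.5178, -0.1848, 0.1445]
ee_rot: [-0.0, 0.689, 0.725, -0.0]
contact_force: [0.5, 0.4, -2.0]
opening: 0.0238
```

```bash
python3 look.py side s8 230 120 160 200 3
```

```text
[ 0.5178 -0.1848  0.1445] [ 0.55  0.45 -2.04] [-0.053 -0.078  0.027] 0.02378663223561897 6.3
```

View pics/s8.png

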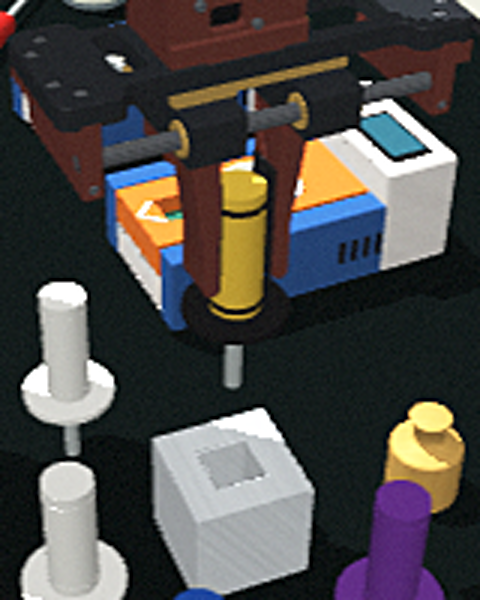

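```bash
python3 - <<'E'
from h import *
f=lambda u,v:((u+.5)/3-.5+230,(v+.5)/3-.5+120)
tip=onz("side",*f(233,387),.1145);hole=np.mean([onz("side",*f(*c),.06) for c in((195,455),(235,438),(266,470),(222,489))],0)
print(tip,proj("side",(.518,-.185,.1145)),f(233,387),"hole",hole)
E
```

```text
[ 0.51798911 -0.18685951  0.1145    ] [306.8334601  247.84933643] (307.3333333333333, 248.66666666666666) hole [ 0.51869017 -0.18377235  0.06      ]
```

Request:
drive_tool:
  series: [0, 0, 0, 0.004, 0.0158, 0, 0.015, 0, 0, 0, 0.008, 0.032, 0, 0.015, 0, 0, 0, 0.01, 0.04, 0, 0.015, 0, 0, 0, 0.01, 0.04, 0, 0.015, 0, 0, 0, 0.01, 0.04, 0, 0.015, 0, 0, 0, 0.008, 0.032, 0, 0.015, 0, 0, 0, 0.006, 0.023, 0, 0.015, 0, 0, 0, 0, 0, 0, 0.015, 0, 0, 0, 0, 0, -0.03, 0.015, 0, 0, 0, 0, 0, 0, 0.015, 0, 0, 0, 0, 0, 0, 0.015]

```text
time: 7.72
tool_pos: [0.5742, 0.0373, 0.1152]
ee_rot: [-0.0, 0.689, 0.724, -0.0]
contact_force: [0.8, -1.5, -0.9]
opening: 0.0235
```

```bash
python3 look.py side s9 230 80 160 150 4;python3 look.py top t9 200 90 130 130 4
```

```text
[0.5742 0.0373 0.1152] [ 0.79 -1.52 -0.88] [-0.036 -0.093 -0.008] 0.023482064417785168 7.725
[0.5747 0.0373 0.1157] [ 0.63  0.68 -2.22] [-0.019 -0.116  0.047] 0.023612402539902176 7.775
```

View pics/s9.png

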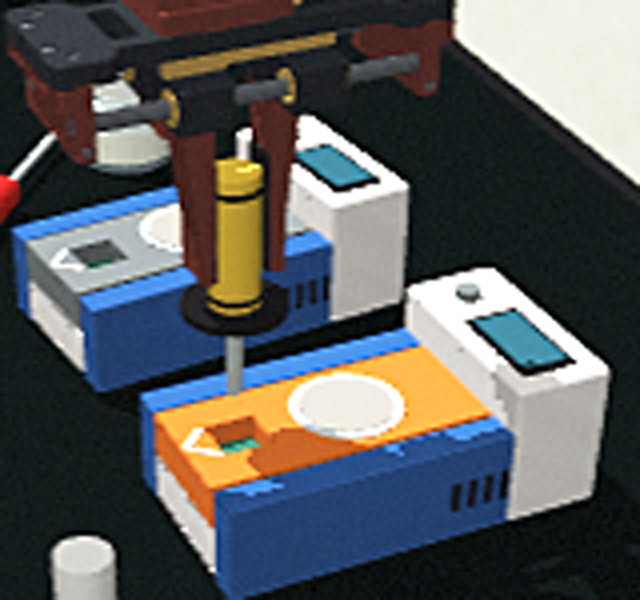

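View pics/t9.png

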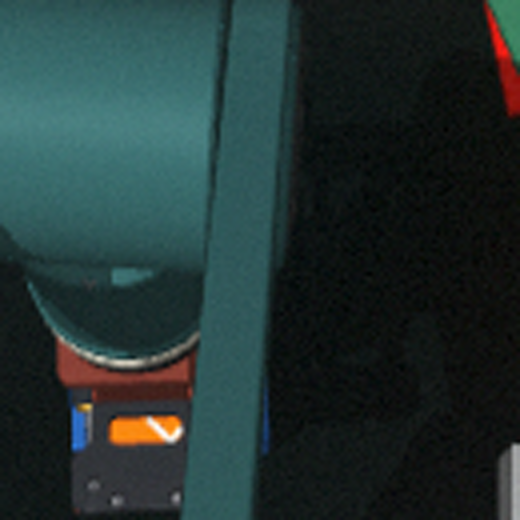

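```bash
python3 - <<'E'
from h import *
f=lambda u,v:((u+.5)/4-.5+230,(v+.5)/4-.5+80)
for v in(389,393):print("tip",onz("side",*f(234,v),.0853))
Q=[onz("side",*f(*c),.06) for c in((202,433),(248,416),(268,443),(222,459))];print(np.round(Q,4).tolist(),np.mean(Q,0))
E
```

```text
tip [0.57609924 0.04079514 0.0853    ]
tip [0.57485547 0.03757051 0.0853    ]
[[0.5616, 0.0464, 0.06], [0.5877, 0.0519, 0.06], [0.5881, 0.0269, 0.06], [0.5629, 0.0226, 0.06]] [0.57506292 0.03697758 0.06      ]
```

Request:
drive_tool:
  series: [0, 0, 0, -0.002, -0.001, -0.015, 0.015, 0, 0, 0, 0, 0, -0.012, 0.015, 0, 0, 0, 0, 0, -0.008, 0.015, 0, 0, 0, 0, 0, 0, 0.015, 0, 0, 0, 0, 0, 0, 0.015]

```text
time: 8.45
tool_pos: [0.5725, 0.0367, 0.0801]
ee_rot: [-0.0, 0.689, 0.725, -0.0]
contact_force: [-0.8, -0.0, -0.8]
opening: 0.0232
```

```bash
python3 look.py side s10 230 110 160 150 4
```

```text
[0.5725 0.0367 0.0801] [-0.81 -0.03 -0.77] [-0.036 -0.093 -0.003] 0.02320208960491379 8.45
```

View pics/s10.png

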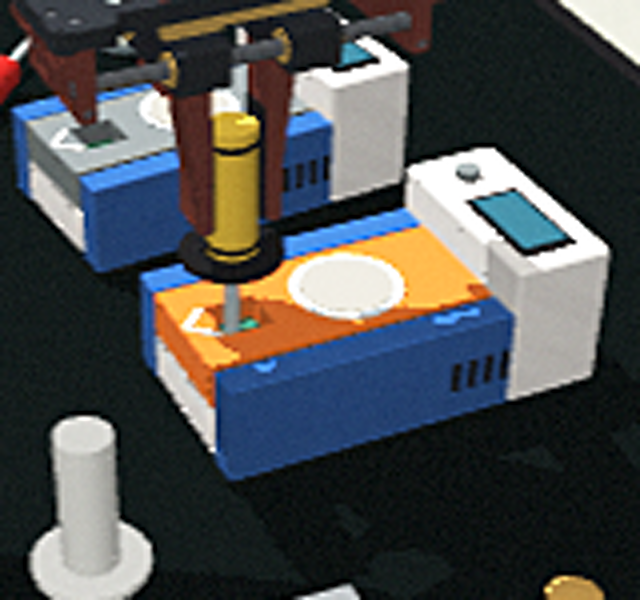

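The pin is inside the well, at crop (232,325), with green visible to its right. Pressing down now.

Request:
drive_tool:
  series: [0, 0, 0, 0, 0, -0.004, 0.015, 0, 0, 0, 0, 0, -0.004, 0.015, 0, 0, 0, 0, 0, 0, 0.015, 0, 0, 0, 0, 0, 0, 0.015]

```text
time: 9.0
tool_pos: [0.5731, 0.0367, 0.0724]
ee_rot: [0.0, 0.689, 0.725, 0.0]
contact_force: [0.6, 0.3, 2.8]
opening: 0.0238
```

```bash
python3 look.py side s11 260 150 70 70 8
```

```text
[0.5731 0.0367 0.0724] [0.58 0.32 2.82] [ 0.018 -0.318  0.01 ] 0.023787370935055164 9.0
```

View pics/s11.png

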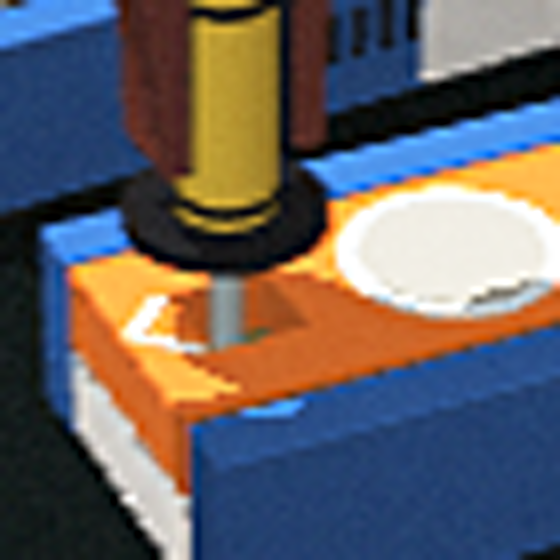

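Request:
drive_tool:
  series: [0, 0, 0, 0, 0, -0.001, 0.015, 0, 0, 0, -0.004, -0.0002, 0, 0.015, 0, 0, 0, -0.004, -0.0002, 0, 0.015, 0, 0, 0, -0.002, -0.0001, 0, 0.015, 0, 0, 0, -0.002, -0.0001, 0, 0.015, 0, 0, 0, -0.002, -0.0001, 0, 0.015]

```text
time: 9.8
tool_pos: [0.5583, 0.0359, 0.0711]
ee_rot: [0.0, 0.689, 0.725, -0.0]
contact_force: [1.9, -0.9, 3.2]
opening: 0.0232
```

```bash
python3 look.py side s12 250 150 80 70 8
```

```text
[0.5583 0.0359 0.0711] [ 1.9  -0.89  3.25] [-0.108 -0.485  0.034] 0.02321025237017076 9.8
```

View pics/s12.png

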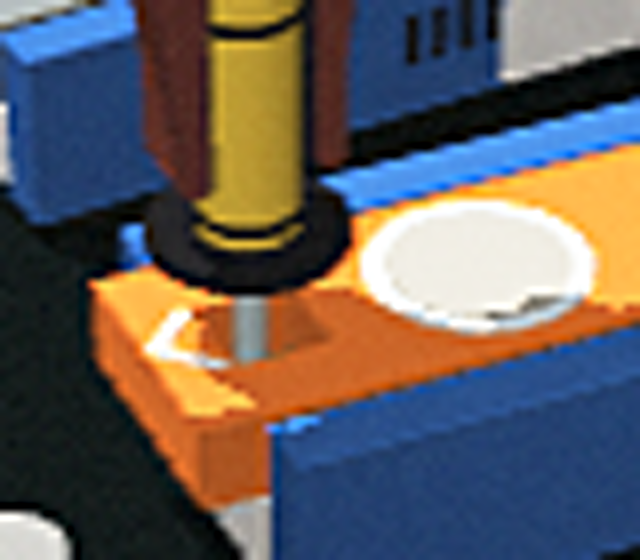

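The slide is unlatched and coming out: its orange front now stands proud of the blue rails. Pushing on.

Request:
drive_tool:
  series: [0, 0, 0, -0.004, -0.0002, 0, 0.015, 0, 0, 0, -0.004, -0.0002, 0, 0.015, 0, 0, 0, -0.004, -0.0002, 0, 0.015, 0, 0, 0, -0.004, -0.0002, 0, 0.015, 0, 0, 0, -0.004, -0.0002, 0, 0.015, 0, 0, 0, -0.004, -0.0002, 0, 0.015, 0, 0, 0, -0.004, -0.0002, 0, 0.015, 0, 0, 0, -0.004, -0.0002, 0, 0.015, 0, 0, 0, -0.004, -0.0002, 0, 0.015, 0, 0, 0, 0, 0, 0, 0.015]

```text
time: 11.1
tool_pos: [0.5215, 0.0341, 0.0709]
ee_rot: [-0.0, 0.689, 0.725, -0.001]
contact_force: [0.0, -3.4, 4.7]
opening: 0.0241
```

```bash
python3 look.py side s13 220 140 140 100 5
```

```text
[0.5215 0.0341 0.0709] [ 0.03 -3.36  4.69] [-0.602 -0.17  -0.021] 0.024109211180302827 11.1
```

View pics/s13.png

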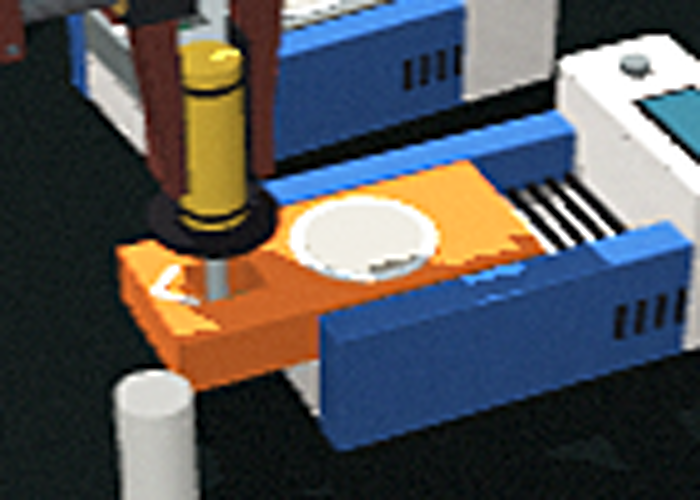

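Request:
drive_tool:
  series: [0, 0, 0, -0.003, -0.0007, 0, 0.015, 0, 0, 0, -0.003, -0.0007, 0, 0.015, 0, 0, 0, -0.002, -0.0001, 0, 0.015, 0, 0, 0, 0, 0, 0, 0.015]

```text
time: 11.65
tool_pos: [0.5138, 0.0331, 0.0709]
ee_rot: [-0.001, 0.689, 0.725, -0.0]
contact_force: [0.8, 0.9, 4.7]
opening: 0.0235
```

Request:
drive_tool:
  series: [0, 0, 0, -0.002, -0.0001, 0, 0.015, 0, 0, 0, 0, 0, 0, 0.015]

```text
time: 11.9
tool_pos: [0.5125, 0.0327, 0.0711]
ee_rot: [0.0, 0.689, 0.725, 0.0]
contact_force: [1.5, 2.2, 4.4]
opening: 0.0234
```

```bash
python3 look.py side s14 220 140 140 100 5
```

```text
[0.5125 0.0327 0.0711] [1.47 2.17 4.43] [ 0.468 -0.542  0.006] 0.023390621562764672 11.9
```

View pics/s14.png

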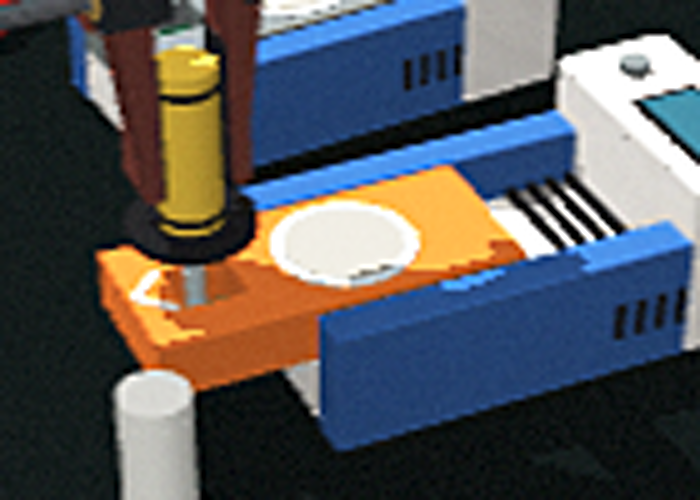

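```bash
python3 - <<'E'
from h import *
a=onz("side",268.1,183.0,.06)
f=lambda u,v:((u+.5)/5-.5+220,(v+.5)/5-.5+140)
b=onz("side",*f(97,253),.06);c=onz("side",*f(117,245),.06);print(a,b,c,a-b,a-c)
# circle centre before/after
print(onz("side",220-140*0+0+0+0,0,.06)[:0], onz("side",316.5,181.0,.06)-onz("side",*f(345,243),.06))
E
```

```text
[0.54542368 0.07094524 0.06      ] [0.4851541 0.0680343 0.06     ] [0.49387519 0.0704214  0.06      ] [ 6.02695716e-02  2.91093670e-03 -5.55111512e-17] [ 5.15484830e-02  5.23836747e-04 -1.11022302e-16]
[] [6.02601411e-02 3.16869357e-03 1.11022302e-16]
```

Request:
drive_tool:
  series: [0, 0, 0, -0.002, -0.0001, 0, 0.015, 0, 0, 0, 0, 0, 0, 0.015]

```text
time: 12.2
tool_pos: [0.5106, 0.0323, 0.0711]
ee_rot: [0.0, 0.689, 0.725, 0.0]
contact_force: [2.8, 0.9, 3.3]
opening: 0.0234
```

Request:
drive_tool:
  series: [0, 0, 0, -0.002, -0.0001, 0, 0.015, 0, 0, 0, 0, 0, 0, 0.015]

```text
time: 12.45
tool_pos: [0.5082, 0.0322, 0.071]
ee_rot: [0.0, 0.689, 0.725, -0.0]
contact_force: [1.4, -0.3, 4.8]
opening: 0.0237
```

Request:
drive_tool:
  series: [0, 0, 0, -0.002, -0.0001, 0, 0.015, 0, 0, 0, 0, 0, 0, 0.015]

```text
time: 12.7
tool_pos: [0.507, 0.0322, 0.0712]
ee_rot: [0.0, 0.689, 0.725, 0.0]
contact_force: [3.6, -0.0, 1.3]
opening: 0.0233
```

Request:
drive_tool:
  series: [0, 0, 0, -0.002, -0.0001, 0, 0.015, 0, 0, 0, 0, 0, 0, 0.015]

```text
time: 12.95
tool_pos: [0.5068, 0.0322, 0.0715]
ee_rot: [0.002, 0.689, 0.725, 0.001]
contact_force: [6.7, 0.1, 1.0]
opening: 0.0238
```

```bash
python3 look.py side s15 220 140 140 100 5
```

```text
[0.5068 0.0322 0.0715] [6.69 0.06 0.96] [ 0.055 -1.771  0.01 ] 0.02381928545564896 12.95
```

View pics/s15.png

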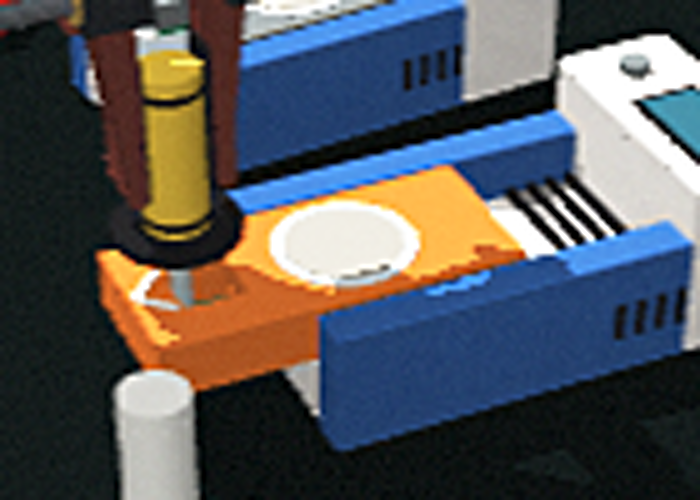

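The slide is at its stop: it hasn't moved since the last picture, and the push force rose to 6.7 N. Both measures give 60 mm out. Now I'll lift straight up, since backing off while pressed would drag the slide back in.

Request:
drive_tool:
  series: [0, 0, 0, 0.002, 0, 0.005, 0.015, 0, 0, 0, 0.001, 0, 0.006, 0.015, 0, 0, 0, 0, 0, 0.015, 0.015, 0, 0, 0, 0, 0, 0.025, 0.015, 0, 0, 0, 0, 0, 0.025, 0.015, 0, 0, 0, 0, 0, 0, 0.015, 0, 0, 0, 0, 0, 0, 0.015]

```text
time: 13.88
tool_pos: [0.5054, 0.0323, 0.1459]
ee_rot: [-0.001, 0.689, 0.725, -0.001]
contact_force: [-0.6, -0.5, -0.8]
opening: 0.0232
```

```bash
python3 look.py side s16 220 100 140 140 4
```

```text
[0.5054 0.0323 0.1459] [-0.61 -0.47 -0.81] [-0.039 -0.112  0.052] 0.02317048346513643 13.875
```

View pics/s16.png

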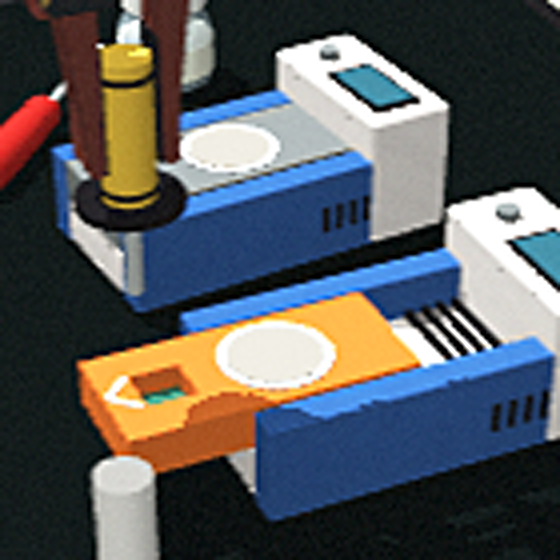

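Request:
drive_tool:
  series: [0, 0, 0, 0.001, -0.0153, 0, 0.015, 0, 0, 0, 0.002, -0.03, 0, 0.015, 0, 0, 0, 0.002, -0.04, 0, 0.015, 0, 0, 0, 0.002, -0.04, 0, 0.015, 0, 0, 0, 0.002, -0.04, 0, 0.015, 0, 0, 0, 0.002, -0.032, 0, 0.015, 0, 0, 0, 0.002, -0.02, 0, 0.015, 0, 0, 0, 0, 0, 0, 0.015, 0, 0, 0, 0, 0, -0.03, 0.015, 0, 0, 0, 0, 0, 0, 0.015, 0, 0, 0, 0, 0, 0, 0.015]

```text
time: 15.3
tool_pos: [0.5205, -0.1843, 0.1175]
ee_rot: [-0.0, 0.689, 0.725, 0.0]
contact_force: [0.6, 0.4, -0.3]
opening: 0.0237
```

```bash
python3 look.py side s17 255 175 110 150 4
```

```text
[ 0.5205 -0.1843  0.1175] [ 0.6   0.45 -0.32] [-0.063 -0.077 -0.01 ] 0.023680711697210744 15.3
```

View pics/s17.png

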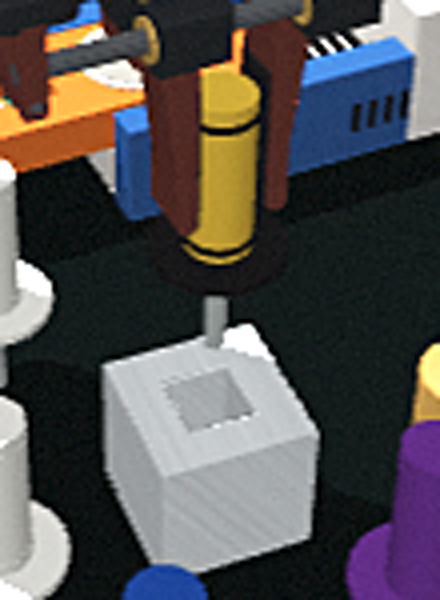

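```bash
python3 - <<'E'
from h import *
f=lambda u,v:((u+.5)/4-.5+255,(v+.5)/4-.5+175)
print("tip",onz("side",*f(215,346),.0875))
Q=[onz("side",*f(*c),.06) for c in((162,384),(219,368),(257,413),(190,432))];print(np.round(Q,4).tolist(),np.mean(Q,0))
g=lambda u,v:((u+.5)/3-.5+230,(v+.5)/3-.5+120)
print("tip handle dir before/after", proj("side",(.518,-.185,.1145))-proj("side",(.518,-.185,.2295)), np.array(g(233,387))-g(244,180))
print("now",np.array(f(215,346))-f(230,85),proj("side",(.519,-.184,.0875))-proj("side",(.519,-.184,.2015)))
E
```

```text
tip [ 0.5209194  -0.18545615  0.0875    ]
[[0.5057, -0.1713, 0.06], [0.5294, -0.1712, 0.06], [0.5333, -0.1982, 0.06], [0.5061, -0.1981, 0.06]] [ 0.51862    -0.18473207  0.06      ]
tip handle dir before/after [-1.96159151 66.54067241] [-3.66666667 69.        ]
now [-3.75 65.25] [-1.88015974 62.41939473]
```

Request:
drive_tool:
  series: [0, 0, 0, -0.002, -0.0005, -0.015, 0.015, 0, 0, 0, 0, 0, -0.02, 0.015, 0, 0, 0, 0, 0, -0.02, 0.015, 0, 0, 0, 0, 0, -0.01, 0.015, 0, 0, 0, 0, 0, -0.005, 0.015, 0, 0, 0, 0, 0, 0, 0.015, 0, 0, 0, 0, 0, 0, 0.015]

```text
time: 16.23
tool_pos: [0.5189, -0.1859, 0.0476]
ee_rot: [0.0, 0.689, 0.725, 0.0]
contact_force: [0.2, 0.2, -1.7]
opening: 0.0238
```

```bash
python3 look.py side s18 255 175 110 150 4
```

```text
[ 0.5189 -0.1859  0.0476] [ 0.19  0.22 -1.7 ] [-0.05  -0.132  0.021] 0.0237871751307812 16.225
```

View pics/s18.png

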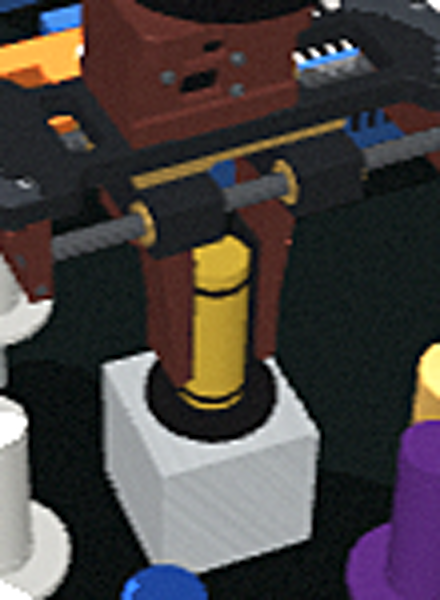

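The tool is in the hole. I'll lower it the last 2 mm, check the contact force, and release.

Request:
drive_tool:
  series: [0, 0, 0, 0, 0, -0.001, 0.015, 0, 0, 0, 0, 0, -0.001, 0.015, 0, 0, 0, 0, 0, -0.0005, 0.015, 0, 0, 0, 0, 0, 0, 0.015]

```text
time: 16.77
tool_pos: [0.5186, -0.1857, 0.0451]
ee_rot: [0.0, 0.689, 0.725, 0.0]
contact_force: [-1.8, 0.7, 4.9]
opening: 0.0237
```

Request:
drive_tool:
  series: [0, 0, 0, 0, 0, 0, 0.03, 0, 0, 0, 0, 0, 0, 0.04, 0, 0, 0, 0, 0, 0, 0.055, 0, 0, 0, 0, 0, 0, 0.055, 0, 0, 0, 0, 0, 0, 0.055, 0, 0, 0, 0, 0, 0, 0.055]

```text
time: 17.52
tool_pos: [0.5184, -0.1856, 0.0445]
ee_rot: [-0.0, 0.689, 0.725, -0.0]
contact_force: [0.0, 0.1, 0.5]
opening: 0.0548
```

```bash
python3 look.py side s19 255 175 110 150 4
```

```text
[ 0.5184 -0.1856  0.0445] [0.02 0.12 0.55] [ 0.012 -0.13   0.028] 0.0547958142763007 17.525
```

View pics/s19.png

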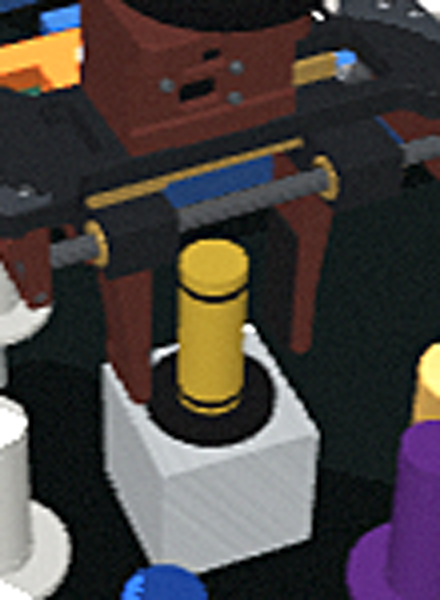

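Seated and released. Raising the arm and moving it clear.

Request:
drive_tool:
  series: [0, 0, 0, 0, 0, 0.01, 0.055, 0, 0, 0, 0, 0, 0.03, 0.055, 0, 0, 0, 0, 0, 0.04, 0.055, 0, 0, 0, 0, 0, 0.04, 0.055, 0, 0, 0, 0, 0, 0.04, 0.055, 0, 0, 0, -0.02, -0.035, 0, 0.055, 0, 0, 0, -0.02, -0.04, 0, 0.055, 0, 0, 0, -0.02, -0.04, 0, 0.055, 0, 0, 0, -0.02, -0.04, 0, 0.055, 0, 0, 0, -0.02, -0.04, 0, 0.055, 0, 0, 0, -0.02, -0.04, 0, 0.055, 0, 0, 0, 0, 0, 0, 0.055, 0, 0, 0, 0, 0, 0, 0.055]

```text
time: 19.2
tool_pos: [0.3984, -0.4201, 0.2048]
ee_rot: [-0.0, 0.689, 0.724, 0.0]
contact_force: [0.2, 0.0, 0.8]
opening: 0.0549
```

```bash
python3 look.py side s20 200 80 200 240 2;python3 look.py top t20 100 90 320 190 2
```

```text
[ 0.3984 -0.4201  0.2048] [0.17 0.01 0.84] [-0.007 -0.063  0.013] 0.05487118796701184 19.2
[ 0.3986 -0.4196  0.2048] [ 1.35  0.61 -0.14] [ 0.077 -0.05   0.033] 0.055334493645608 19.25
```

View pics/s20.png

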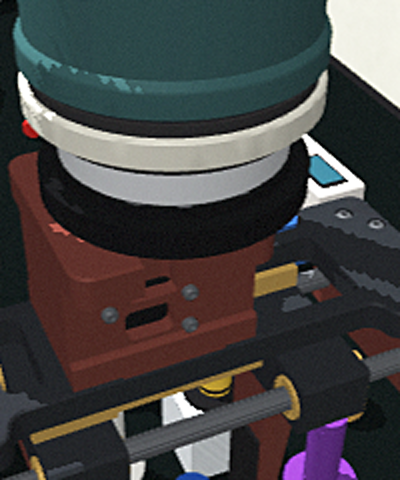

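View pics/t20.png

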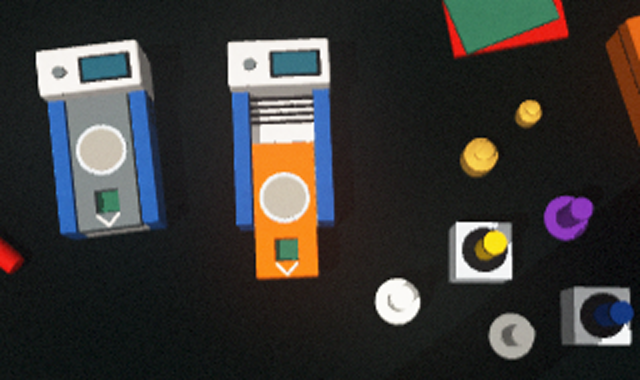

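```bash
python3 - <<'E'
from h import *
im=cv2.cvtColor(bot.capture("top"),cv2.COLOR_RGB2HSV);im0=cv2.cvtColor(cv2.imread("pics/top0.png"),cv2.COLOR_BGR2HSV)
def og(h):
    m=cv2.inRange(h,(5,150,150),(22,255,255))[130:235,215:275]
    c=max(cv2.findContours(m,cv2.RETR_EXTERNAL,cv2.CHAIN_APPROX_NONE)[0],key=cv2.contourArea)[:,0]; return c[:,1].max()+130,c[:,0].mean()+215
a,b=og(im0),og(im); print(a,b,onz("top",a[1],a[0],.06)-onz("top",b[1],b[0],.06))
def gr(h,x,y):
    m=cv2.inRange(h,(60,60,30),(95,255,160))[y:y+40,x:x+40]; M=cv2.moments(m,True); return np.array([M["m10"]/M["m00"]+x,M["m01"]/M["m00"]+y])
p,q=gr(im0,225,170),gr(im,225,190);print("green shift",onz("top",*p,.048)-onz("top",*q,.048))
p,q=gr(im0,135,170),gr(im,135,170);print("grey shift px",q-p)
bot.sign_off()
E
```

```text
(np.int32(202), np.float64(241.09947643979058)) (np.int32(228), np.float64(241.93193717277487)) [0.05772592 0.00303676 0.        ]
green shift [0.05992169 0.00332738 0.        ]
grey shift px [-0.01631773  0.19119458]
the job is handed in; nothing more can be done
```

The pin tool pressed the orange slide's button and held it down while pushing the slide out to its stop. The tool is now back upright in its own stand. I handed the job in at about 19 s of the 48 s allowed, with the arm clear of everything.

**Last checks**
- **Orange slide:** the final top view puts it 59.9 mm out by the button and 57.7 mm by the slide's front edge. The front edge was read only to the nearest pixel, about 2 mm. The earlier side view gave 60.3 mm. At the end of the push the slide no longer moved and the force rose to 6.7 N.
- **Grey slide:** its button shifted by less than 0.2 px, so it stayed shut.
- **Other objects:** I saw no change in the purple, white and blue tools in the pictures.
- **Pin tool:** it sits with its disc on the stand. I pressed it down until the force read 4.9 N, then released it.

**One disagreement:** the reported tool height was about 35 mm lower than the fingertips appeared in the side camera, and going below the block's top level met no contact. I set the grasp height from the camera, and tracked the pin tip from where it hung in the stand.

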